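Close the thickness gauge on the copper strip to the ratchet's click

TASK

Measure the copper strip: on the thickness gauge that holds it, turn the black ratchet knob on top clockwise (seen from above) until the spindle is down on the strip and the ratchet slips. Let it click once or twice, no more, then let go of the knob. Leave the gauge with the silver strip as it is.

Things in the scene. Friction and masses are not known exactly. Their poses are not given: they have to be found in the camera images.
- copper_knob (a point): Centre of the black ribbed knob (upright cylinder, 29 mm across, 42 mm tall, pinch at any yaw, never rises or sinks) on the grey C-shaped gauge, fixed, with a copper-coloured 24x120 mm strip sticking out on both sides. 144 mm above the bench; 26 mm below it is the top of the silvery thimble, 38 mm wide. The same gauge with a silver-coloured strip stands beside it, left or right.
- copper_thimble (a joint): Turn (rad, grows clockwise from above) of the thimble under the copper gauge's knob. Starts at 0 to 0.85; stops at 1.0, where the spindle (5 mm down per rad) is on the strip and the thimble's white pointer is at the red index post on the gauge's arm. The knob carries it, against 0.03 N m of friction; it stays where left.
- copper_ratchet (a joint): Slip of the copper gauge's knob past its thimble (rad, grows clockwise). 0 at the start: white line on the knob's top then points as the thimble's white pointer. No slip until the spindle is on the strip, then smooth slip at a steady 0.12 N m; every 0.26 rad (15 degrees) counts as a click, the third at 0.79. Turning back opens the spindle and takes no click back. One grasp is enough.
- silver_mark (a point): Outer end of the white line on the flat top of the other gauge's black knob, 13.5 mm from that knob's vertical axis, 163 mm above the bench. That gauge holds the silver-coloured strip and is left as it is.
There are look-alikes about, which are no part of the job. Leave any blue look-alike of the part that bears copper_knob alone.

How it is judged:
By the outcome, as a careful person would: the job done as asked, in the order asked, and still so for the second after the job is handed in, with the robot touching nothing.
It also fails if it takes over 48 s, if anything falls off the work surface, if the arm or the gripper's body presses on something with over 40 N, if the wrist force passes 120 N, or if a joint passes its speed limit or range.

ROBOT

A 6-joint arm with a two-finger parallel gripper is mounted at the origin on a cart in front of the work surface, level with it; the furniture and walls round the work are solid. World frame = base frame: x ahead of the robot, y to its left, z up, the work surface at z = 0. Lengths are in mm, angles in degrees, forces in N, time in s.
With the tool pointing down it reaches from about 400 to 825 mm from the base axis. Payload 7 kg.
Tool frame: the origin (TCP) lies at the very end of the fingers, on their centre line; the grasp point (between the pads) lies 19 mm behind it; z points along the fingers, y is the direction in which the jaws open and shut (so a half turn about z gives the same grasp; the last joint's range is limited). The gripper opens to 85 mm and grips with 20 to 120 N. Pads are 22 mm wide; open, the fingers measure 114 mm over their backs; the gripper's body (76 mm by 85 mm) begins 54 mm behind the grasp point. The pads swing forward as they close: fully open they stand 13 mm farther back than shut.
Start: joints at [83.543, 20.546, 0.682, 0, -70.136, -16.507], TCP at [263.361, 621.479, 231.302] pointing down, gripper open.
Joint ranges: [-176.03, 176.03], [-82.01, 121.73], [-58.28, 71.71], [-173.87, 95.51], [-174.79, -0.11], [-173.66, 173.66]. Speed limits (degrees/s): [136.94, 136.94, 172.46, 180, 180, 180].

INTERFACE

Orientations are given as [roll, pitch, yaw] about the fixed x, y, z axes, in that order (R = Rz(yaw) Ry(pitch) Rx(roll)).
In Python, from cell import robot, eyes gives the robot as it stands.
- The arm moves only by the tool servo_tool, never from a script. Its argument "motion" is a list of rows, each an object with "jaw": the finger opening in mm, from 0 to 85.4; "dp": the shift along the tool's x, y, z in mm, a list of three; "yaw": the turn about the tool's z in degrees. In form: [{"jaw": jaw, "dp": [x, y, z], "yaw": yaw}, ...]. A call has 1 to 10 rows; each row shifts and turns the pose as measured when the row begins, along the tool's axes as they then stand; what a row does not reach is not made up. A row lasts 1/10 s, in which the tool goes at most 50 mm and 8.59 degrees, less where a joint would pass 70% of its speed; a pose out of reach is approached as far as the arm can. A call is refused whole if a number of a shift passes 50 or a number of a turn 8.59, either way. A call with a gripper value outside its range is refused whole. The fingers move at their own pace and stop on an object; "grip_force" is the grip in N (left out, the last holds). Time passes only in rows, so rows that do not move let the fingers close. It gives the time, the measured TCP pose, the force and the opening at its end, in the units of the state.
- robot.sense(): the state, without advancing time (a new reading comes with each control period).
- eyes.capture(name): name is "side" or "top" or "wrist"; returns the picture (384x512x3 uint8, red, green, blue); there is no depth.
- eyes.camera_model(name): a dict with "fovy" (degrees; the focal length in pixels is half the picture's height over the tangent of half this angle, whatever the lens; pixels are square), "cx", "cy" (the principal point, pixels), "D" ([k1, k2, p1, p2, k3] as OpenCV has them; the pictures are not rectified), "T" (4x4, takes a point from camera to world coordinates); the wrist camera has in their place "mount" (4x4, takes a point from camera to tool coordinates, whose origin is the TCP and whose axes are the flange's). Camera axes: x right, y down, z forward; pixel columns grow to the right and rows downward; lengths in mm; the calibration is good to about 2 mm. A picture is of the moment at which its call begins: read the wrist's pose just before it. camera_model takes no time and is no camera call.
- robot.job_done(): hands the job in, once; it reports no verdict.
Trained networks look in the newest picture that a camera, given by its name, has taken for a name from the list of things; names that differ only in an ending like _2 or _b are one class to them, and where a whole thing is asked for, a point or a joint stands for the part that bears it (a point fixed in the world has none). Each returns a list of dicts, best first, with "confidence" (0 to 1); they miss things now and then, are a little off and sometimes report something else, mostly with a low value. They report only what shows in the picture. A call takes as long as a camera call. They do not tell look-alikes from the thing itself.
- eyes.masks_of(camera, target): "pixels" (384x512 bool, what is visible of it) and "bbox" ([left, top, right, bottom] as shares, 0 to 1, of the picture: columns of its width, rows of its height, round what is visible of it).
- eyes.landmark_of(camera, target): "xy" ([column, row] as shares, 0 to 1, of the picture: columns of its width, rows of its height: a listed point, or the origin of a listed thing).
The state is a dict: "clock": time; "q": joint angles; "joint_velocities": joint speeds; "joint_efforts": joint torques, N m; "eef_pos": TCP position; "eef_rot": TCP orientation; "force": force on the tool from outside, world axes, zero at the start; "moment": the same for the moment, N m; "opening": finger opening in mm.
Only numpy, scipy, OpenCV 4.12 (cv2) and the standard library are available. Lean on these libraries where they do the work, as an engineer would, in place of code of your own. Each camera call takes 0.05 s, during which the arm holds its last target. There are 200 camera calls.

## Working session

There is one attempt and no reset: what is moved stays moved. The work goes in short steps, Python scripts to look and compute and a tool call to move; the robot and the scene stay as the last step left them, time stands still between calls to the robot, and variables do not carry over. Pictures are saved under pics/ and viewed, about 8 in all and at most 12, crops included, and the job is handed in when it is done.

Besides the shell and the picture viewer there is one more tool, called after "Call:" as name(argument=value, ...) on one line, values as JSON. servo_tool: Moves the arm, as the interface text tells. Its arguments: {"type":"object","properties":{"motion":{"type":"array"},"grip_force":{"type":"number"}},"required":["motion"]}

```bash
mkdir -p pics; cat > h.py <<'E'
import numpy as np, cv2
from cell import robot, eyes
from scipy.spatial.transform import Rotation as Ro
def cam(n, st=None):
    m=eyes.camera_model(n); f=192/np.tan(np.radians(m["fovy"])/2)
    K=np.array([[f,0,m["cx"]],[0,f,m["cy"]],[0,0,1.]])
    if "T" in m: T=np.array(m["T"])
    else:
        st=st or robot.sense(); P=np.eye(4); P[:3,:3]=Ro.from_euler('xyz',st["eef_rot"],degrees=True).as_matrix(); P[:3,3]=st["eef_pos"]
        T=P@np.array(m["mount"])
    return K,np.array(m["D"],float),T
def ray(c,uv):
    K,D,T=c; p=cv2.undistortPoints(np.array([[uv]],float),K,D)[0,0]
    return T[:3,3], T[:3,:3]@np.array([p[0],p[1],1])
def onz(c,uv,z):
    o,d=ray(c,uv); return o+d*(z-o[2])/d[2]
def proj(c,X):
    K,D,T=c; Ti=np.linalg.inv(T); r=cv2.Rodrigues(Ti[:3,:3])[0]
    return cv2.projectPoints(np.array(X,float).reshape(-1,3),r,Ti[:3,3],K,D)[0][:,0]
def save(n,im): cv2.imwrite("pics/"+n+".png",im[...,::-1])
E
python3 - <<'E'
from h import *
print(robot.sense())
ims=[]
for n in("top","side"):
    im=eyes.capture(n); c=cam(n); ims.append(im); print(n,c[2][:3,3])
    for t,z in(("copper_knob",144),("silver_mark",163)):
        for l in eyes.landmark_of(n,t): 
            uv=np.array(l["xy"])*[512,384]; print(t,l["confidence"],uv.round(1),onz(c,uv,z).round(1))
for n,im in zip(("top","side"),ims): save(n,cv2.resize(im,(768,576)) )
E
```

```text
{'clock': 0.0, 'q': array([ 8.35420150e+01,  2.05927651e+01,  6.34824521e-01, -1.99789331e-02,
       -7.01366083e+01, -1.65065896e+01]), 'joint_velocities': array([ 0.05777458, -0.04918812, -0.03639715,  0.09296116, -0.01430549,
       -0.04658087]), 'joint_efforts': array([-3.49951442e-04, -5.83314908e+01,  2.93422937e+01,  6.93666860e+00,
       -5.90812022e-03, -9.62605526e-06]), 'eef_pos': array([263.20038783, 621.05323985, 230.35710325]), 'eef_rot': array([ 1.79904011e+02, -8.85891338e-03, -2.29713711e+01]), 'force': array([ 0.67879919, -0.2851631 , -0.12726673]), 'moment': array([ 0.00235154, -0.00121901, -0.00900074]), 'opening': 85.19009119514506}
top [318.10153289 -17.28288291 968.79901773]
copper_knob 0.67 [197.9 170.4] [538.8  88.4 144. ]
copper_knob 0.62 [132.9 253.2] [389.2 217.8 144. ]
silver_mark 0.67 [348.3 152.5] [ 545.5 -203.   163. ]
side [560.50850428 676.61460197 755.42668949]
copper_knob 0.97 [318.5 271.2] [394.8 225.5 144. ]
copper_knob 0.79 [228.  217.1] [546.1  76.4 144. ]
silver_mark 0.61 [221.4 128.5] [ 544.9 -211.   163. ]
```

View pics/top.png

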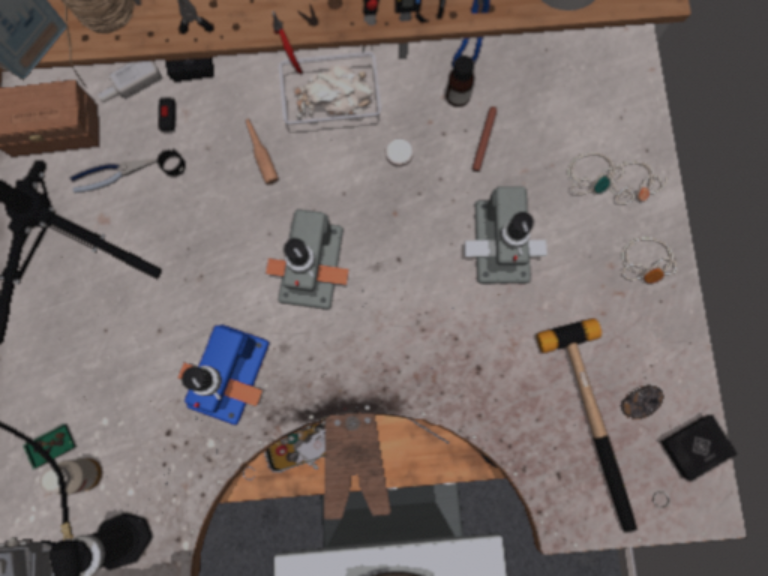

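View pics/side.png

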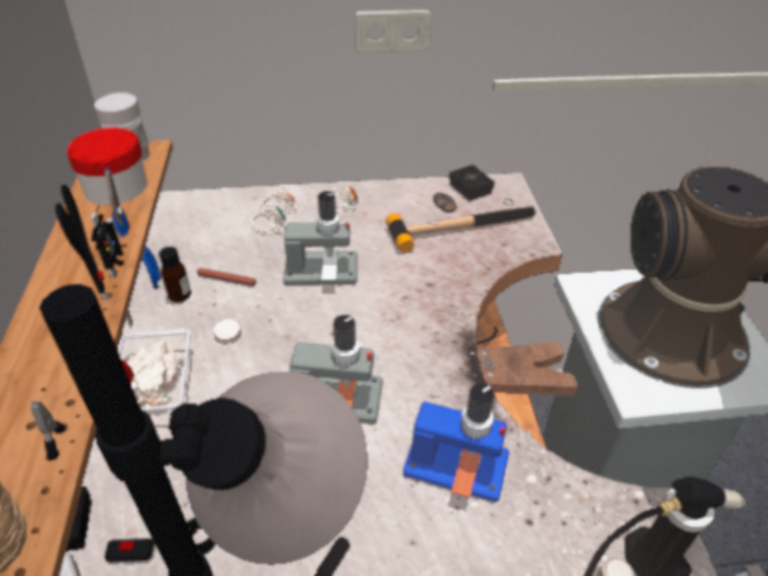

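Both pictures show the target, a grey gauge with a copper strip: knob at about top (300,252) and side (345,330). The silver gauge is to its right, at top (519,228). The blue look-alike is nearer, at top (202,380). A tripod and lamp, plus a black tool, stand on the left near the arm's path, so I'll locate those before moving.

```bash
python3 - <<'E'
from h import *
t,s=cam("top"),cam("side")
def tri(a,b):
    o1,d1=ray(t,a);o2,d2=ray(s,b);k=np.linalg.lstsq(np.c_[d1,-d2],o2-o1,rcond=None)[0]
    p,q=o1+k[0]*d1,o2+k[1]*d2; return ((p+q)/2).round(0),np.linalg.norm(p-q).round(1)
print("knob",tri((197.9,170.4),(228,217.1)))
print("blacktool",tri((125/1.5,530/1.5),(700/1.5,495/1.5)))
print("tripodleg tip",tri((155/1.5,270/1.5),(335/1.5,550/1.5)))
for p in((187,313),(245,313),(187,250),(50,200),(88,290),(120,380),(152,294)):
    print("side",p,[onz(s,p,z).round(0)[:2].tolist() for z in(200,300,400,500,600)])
for p in((0,192),(0,350),(0,50)): print("topedge",p,[onz(t,p,z).round(0)[:2].tolist() for z in(0,200,300,400,500,600)])
im=eyes.capture("wrist"); save("w0",im)
E
```

```text
knob (array([542.,  86., 152.]), np.float64(9.9))
blacktool (array([191., 339., 110.]), np.float64(55.4))
tripodleg tip (array([572., 318.,   9.]), np.float64(3.6))
side (187, 313) [[619.0, 323.0], [609.0, 386.0], [598.0, 450.0], [587.0, 514.0], [577.0, 578.0]]
side (245, 313) [[534.0, 331.0], [539.0, 393.0], [544.0, 455.0], [548.0, 518.0], [553.0, 580.0]]
side (187, 250) [[620.0, 202.0], [610.0, 287.0], [599.0, 373.0], [588.0, 458.0], [577.0, 544.0]]
side (50, 200) [[882.0, 54.0], [824.0, 166.0], [766.0, 278.0], [708.0, 390.0], [650.0, 502.0]]
side (88, 290) [[772.0, 268.0], [734.0, 342.0], [696.0, 415.0], [658.0, 489.0], [620.0, 562.0]]
side (120, 380) [[706.0, 415.0], [680.0, 462.0], [653.0, 509.0], [627.0, 556.0], [601.0, 603.0]]
side (152, 294) [[673.0, 284.0], [653.0, 355.0], [632.0, 426.0], [612.0, 496.0], [592.0, 567.0]]
topedge (0, 192) [[563.0, 553.0], [513.0, 435.0], [487.0, 376.0], [462.0, 317.0], [437.0, 259.0], [411.0, 200.0]]
topedge (0, 350) [[224.0, 540.0], [243.0, 425.0], [253.0, 367.0], [263.0, 310.0], [272.0, 252.0], [282.0, 195.0]]
topedge (0, 50) [[914.0, 565.0], [791.0, 444.0], [730.0, 384.0], [668.0, 324.0], [607.0, 264.0], [545.0, 204.0]]
```

View pics/w0.png

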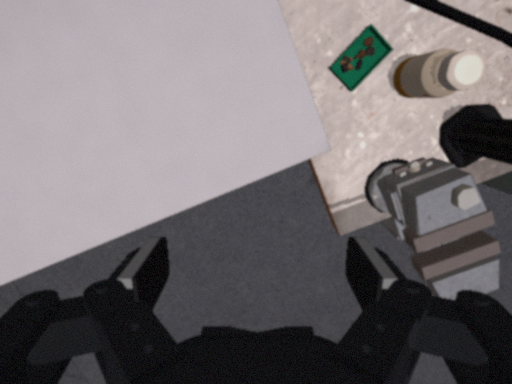

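The wrist view shows a vise at (440,220), the green card at (360,58) and a pale panel at upper left with its corner at (328,150). I need to know where those are relative to the tool.

```bash
python3 - <<'E'
from h import *
w=cam("wrist"); t=cam("top"); print("wristcam",w[2].round(2))
print("card top",onz(t,(50/1.5,447/1.5),0).round(0),"wrist",onz(w,(360,58),0).round(0))
for n,p in(("panel corner",(328,150)),("panel low",(0,285)),("panel top",(278,0)),("vise top",(465,195)),("bench corner",(338,232))):
    print(n,[onz(w,p,z).round(0)[:2].tolist() for z in(0,50,100,150,200,250)])
print(proj(cam("top"),[[263,621,231],[400,450,0],[330,450,100]]).round(0), proj(cam("side"),[[400,450,0],[330,450,0],[430,500,100],[430,500,200]]).round(0))
E
```

```text
wristcam [[-3.9000e-01 -8.8000e-01 -2.6000e-01  3.2914e+02]
 [-9.2000e-01  3.7000e-01  1.1000e-01  5.9417e+02]
 [ 0.0000e+00  2.8000e-01 -9.6000e-01  3.7328e+02]
 [ 0.0000e+00  0.0000e+00  0.0000e+00  1.0000e+00]]
card top [324. 473.   0.] wrist [326. 466.   0.]
panel corner [[239.0, 536.0], [251.0, 544.0], [263.0, 551.0], [275.0, 559.0], [287.0, 567.0], [299.0, 575.0]]
panel low [[238.0, 1038.0], [250.0, 979.0], [263.0, 919.0], [275.0, 860.0], [287.0, 800.0], [299.0, 741.0]]
panel top [[418.0, 531.0], [406.0, 540.0], [394.0, 548.0], [382.0, 557.0], [370.0, 565.0], [358.0, 573.0]]
vise top [[112.0, 388.0], [141.0, 416.0], [170.0, 444.0], [199.0, 471.0], [229.0, 499.0], [258.0, 526.0]]
bench corner [[128.0, 560.0], [155.0, 564.0], [182.0, 569.0], [209.0, 574.0], [236.0, 578.0], [263.0, 583.0]]
[[-137.  351.]
 [  45.  261.]
 [  19.  296.]] [[335. 436.]
 [376. 431.]
 [332. 452.]
 [343. 426.]]
```

Call:
servo_tool(motion=[{"jaw": 85,"dp": [0,0,-40],"yaw": 0},{"jaw": 85,"dp": [10,24,-20],"yaw": 0},{"jaw": 85,"dp": [17,40,0],"yaw": 0},{"jaw": 85,"dp": [17,40,0],"yaw": 0},{"jaw": 85,"dp": [17,40,0],"yaw": 0},{"jaw": 85,"dp": [17,40,0],"yaw": 0},{"jaw": 85,"dp": [10,24,0],"yaw": 0}])

```text
clock: 1.05
eef_pos: [262.7, 390.1, 290.7]
eef_rot: [179.8, -0.1, -22.9]
force: [-0.7, 0.5, 1.6]
opening: 85.2
```

Call:
servo_tool(motion=[{"jaw": 85,"dp": [37,22,0],"yaw": 0},{"jaw": 85,"dp": [37,22,0],"yaw": 0},{"jaw": 85,"dp": [37,22,0],"yaw": 0},{"jaw": 85,"dp": [37,22,0],"yaw": 0},{"jaw": 85,"dp": [37,22,0],"yaw": 0},{"jaw": 85,"dp": [37,22,0],"yaw": 0},{"jaw": 85,"dp": [37,22,0],"yaw": 0},{"jaw": 85,"dp": [35,20,0],"yaw": 0},{"jaw": 85,"dp": [0,0,0],"yaw": 0}])

```text
clock: 1.95
eef_pos: [471.6, 101.3, 295.0]
eef_rot: [-179.6, -0.2, -22.6]
force: [0.4, -0.1, 0.2]
opening: 84.5
```

```bash
python3 - <<'E'
from h import *
st=robot.sense(); c=cam("wrist",st); print(st["eef_pos"],st["eef_rot"],st["q"],st["moment"])
im=eyes.capture("wrist"); save("w1",im)
for t,z in(("copper_knob",144),("silver_mark",163)):
    for l in eyes.landmark_of("wrist",t):
        uv=np.array(l["xy"])*[512,384]; print(t,l["confidence"],uv.round(1),onz(c,uv,z).round(1))
for l in eyes.masks_of("wrist","copper_knob"): print(l["confidence"],(np.array(l["bbox"])*[512,384,512,384]).round(0))
E
```

```text
[471.61121979 101.3141366  295.03282677] [-179.63740269   -0.19457258  -22.64361549] [ 3.55319287e+01 -4.18654558e-01 -1.69578935e+01 -2.70600870e-02
 -7.30500746e+01  3.18328677e+01] [ 0.01745135  0.06796776 -0.00575163]
copper_knob 0.88 [189.  278.8] [390.3 219.2 144. ]
copper_knob 0.64 [241.  100.2] [543.9  89.  144. ]
0.95 [173. 258. 204. 297.]
0.57 [225.  85. 262. 118.]
```

View pics/w1.png

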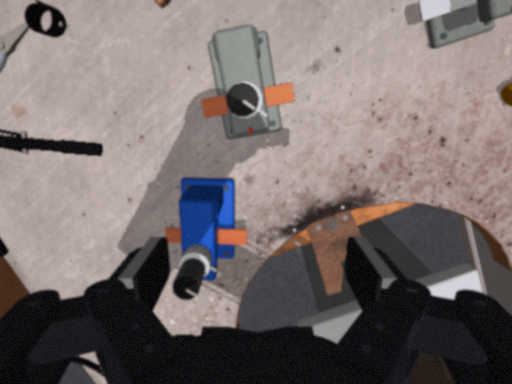

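The closer view puts the grey copper knob at (241,100), with its white line pointing to (267,118) and the red post at (250,130). About 39° of travel remains to the post. I'll pre-turn the tool counter-clockwise and go in closer.

Call:
servo_tool(motion=[{"jaw": 85,"dp": [0,0,18],"yaw": -8},{"jaw": 85,"dp": [0,0,18],"yaw": -8},{"jaw": 85,"dp": [0,0,18],"yaw": -8},{"jaw": 85,"dp": [0,0,18],"yaw": -8},{"jaw": 85,"dp": [0,0,18],"yaw": -8},{"jaw": 85,"dp": [20,17,0],"yaw": 0},{"jaw": 85,"dp": [20,17,0],"yaw": 0},{"jaw": 85,"dp": [0,0,0],"yaw": 0},{"jaw": 85,"dp": [0,0,0],"yaw": 0}])

```text
clock: 3.05
eef_pos: [515.4, 99.9, 204.7]
eef_rot: [-179.6, -0.7, 20.6]
force: [0.2, 0.4, 0.4]
opening: 85.0
```

```bash
python3 - <<'E'
from h import *
st=robot.sense(); c=cam("wrist",st); print(st["eef_pos"],st["eef_rot"],st["moment"])
im=eyes.capture("wrist"); save("w2",cv2.resize(im,(768,576),interpolation=cv2.INTER_CUBIC))
for l in eyes.landmark_of("wrist","copper_knob"):
    uv=np.array(l["xy"])*[512,384]; print(l["confidence"],uv.round(1),onz(c,uv,144).round(1))
for l in eyes.masks_of("wrist","copper_knob"): print(l["confidence"],(np.array(l["bbox"])*[512,384,512,384]).round(0))
E
```

```text
[515.44319389  99.86119841 204.65597671] [-179.63010862   -0.7473145    20.64240909] [-0.05051622  0.1120776   0.02457522]
0.86 [286.9 176.2] [542.4  88.4 144. ]
0.76 [ 61.4 292.7] [391.5 219.4 144. ]
0.87 [ 40. 266.  91. 300.]
0.58 [262. 141. 316. 204.]
```

View pics/w2.png

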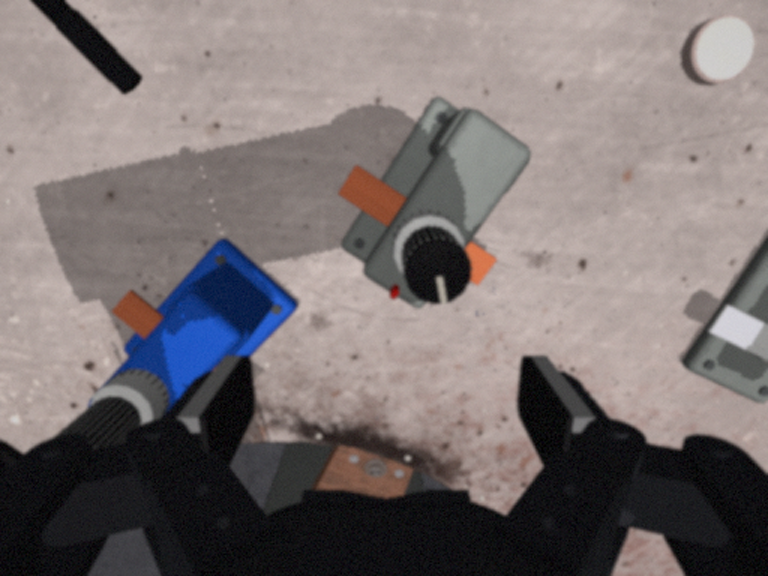

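```bash
python3 - <<'E'
from h import *
c=cam("wrist"); k=np.array([542.4,88.4])
print("proj axis",(proj(c,[[*k,z] for z in(165,118,90,0)])*1.5).round(0).tolist())
a=lambda v:np.degrees(np.arctan2(v[1],v[0]))
p=[onz(c,np.array(u)/1.5,165)[:2] for u in((437,276),(444,302))]
print("line",p,a(p[1]-p[0]),a(p[1]-k))
for z in(80,100,110,118,125): v=onz(c,np.array((395,293))/1.5,z)[:2]-k; print(z,v.round(1),np.hypot(*v).round(1),a(v).round(1))
# earlier view w1
T=np.eye(4);T[:3,:3]=Ro.from_euler('xyz',[-179.64,-.19,-22.64],degrees=True).as_matrix();T[:3,3]=[471.6,101.3,295]
m=cam("wrist");c1=(m[0],m[1],T@np.array(eyes.camera_model("wrist")["mount"]))
for z in(80,100,110,118,125): v=onz(c1,(250.5,130),z)[:2]-k; print("w1",z,v.round(1),a(v).round(1))
p=[onz(c1,u,165)[:2] for u in((243,100),(267,118))]; print("w1 line",a(p[1]-p[0]))
E
```

```text
proj axis [[434.0, 275.0], [425.0, 252.0], [422.0, 242.0], [413.0, 221.0]]
line [array([542.47582364,  87.23649931]), array([532.91348862,  80.06150976])] -143.1176863120451 -138.6850512398851
80 [-37.    2.2] 37.1 176.5
100 [-31.4   4.7] 31.7 171.5
110 [-28.6   5.9] 29.2 168.3
118 [-26.3   6.9] 27.2 165.3
125 [-24.4   7.8] 25.6 162.4
w1 80 [-32.1   6.7] 168.2
w1 100 [-30.6   5.5] 169.8
w1 110 [-29.8   4.9] 170.7
w1 118 [-29.2   4.4] 171.4
w1 125 [-28.7   4. ] 172.1
w1 line -148.69754786611895
```

Call:
servo_tool(motion=[{"jaw": 85,"dp": [11,10,0],"yaw": 0},{"jaw": 85,"dp": [10,10,0],"yaw": 0},{"jaw": 85,"dp": [0,0,0],"yaw": 0},{"jaw": 85,"dp": [0,0,0],"yaw": 0}])

```text
clock: 3.6
eef_pos: [543.6, 88.5, 206.3]
eef_rot: [-179.6, -0.9, 20.8]
force: [0.9, -0.1, -0.6]
opening: 84.8
```

Call:
servo_tool(motion=[{"jaw": 85,"dp": [-1,0,20],"yaw": 0},{"jaw": 85,"dp": [0,0,20],"yaw": 0},{"jaw": 85,"dp": [0,0,20],"yaw": 0},{"jaw": 85,"dp": [0,0,14],"yaw": 0},{"jaw": 85,"dp": [0,0,4],"yaw": 0},{"jaw": 85,"dp": [0,0,0],"yaw": 0}])

```text
clock: 4.2
eef_pos: [544.4, 88.3, 126.7]
eef_rot: [-179.6, -1.0, 20.6]
force: [0.5, 0.1, 0.7]
opening: 84.9
```

Call:
servo_tool(motion=[{"jaw": 50,"dp": [-2,0,0],"yaw": 0},{"jaw": 40,"dp": [0,0,0],"yaw": 0},{"jaw": 32,"dp": [0,0,0],"yaw": 0},{"jaw": 24,"dp": [0,0,0],"yaw": 0},{"jaw": 20,"dp": [0,0,0],"yaw": 0},{"jaw": 20,"dp": [0,0,0],"yaw": 0},{"jaw": 20,"dp": [0,0,0],"yaw": 0}], grip_force=40)

```text
clock: 4.9
eef_pos: [543.8, 87.2, 129.5]
eef_rot: [-179.6, -1.2, 20.6]
force: [0.6, -1.6, -1.3]
opening: 27.8
```

```bash
python3 - <<'E'
from h import *
st=robot.sense(); print({k:np.round(st[k],3) for k in("clock","eef_pos","eef_rot","force","moment","opening","q")})
E
```

```text
{'clock': np.float64(4.9), 'eef_pos': array([543.799,  87.225, 129.544]), 'eef_rot': array([-179.638,   -1.248,   20.643]), 'force': array([ 0.618, -1.596, -1.341]), 'moment': array([-0.352, -0.188, -0.007]), 'opening': np.float64(27.825), 'q': array([ 29.371,  13.429, -23.824,  -0.216, -51.46 ,  81.408])}
```

Gripped: opening 27.8 mm with low forces. I'll turn clockwise and watch the z-moment.

Call:
servo_tool(motion=[{"jaw": 20,"dp": [0,0,0],"yaw": 6},{"jaw": 20,"dp": [0,0,0],"yaw": 6},{"jaw": 20,"dp": [0,0,0],"yaw": 6},{"jaw": 20,"dp": [0,0,0],"yaw": 6},{"jaw": 20,"dp": [0,0,0],"yaw": 6}])

```text
clock: 5.4
eef_pos: [543.9, 86.9, 129.6]
eef_rot: [-179.1, -0.9, -10.4]
force: [0.6, -1.0, -1.3]
opening: 27.9
```

```bash
cat > s.py <<'E'
from h import *
st=robot.sense(); print({k:np.round(st[k],3).tolist() for k in("clock","eef_pos","eef_rot","force","moment","opening")})
E
python3 s.py
```

```text
{'clock': 5.4, 'eef_pos': [543.925, 86.863, 129.551], 'eef_rot': [-179.11, -0.878, -10.363], 'force': [0.649, -0.951, -1.349], 'moment': [-0.744, -0.324, 0.043], 'opening': 27.886}
```

Call:
servo_tool(motion=[{"jaw": 20,"dp": [0,0,0],"yaw": 4},{"jaw": 20,"dp": [0,0,0],"yaw": 4}])

```text
clock: 5.6
eef_pos: [543.9, 86.8, 129.5]
eef_rot: [-179.0, -0.7, -18.8]
force: [0.8, -2.3, -1.2]
opening: 28.0
```

```bash
python3 s.py
```

```text
{'clock': 5.6, 'eef_pos': [543.879, 86.777, 129.519], 'eef_rot': [-179.023, -0.73, -18.765], 'force': [0.772, -2.283, -1.203], 'moment': [-0.687, -0.244, -0.05], 'opening': 28.011}
```

Call:
servo_tool(motion=[{"jaw": 20,"dp": [0,0,0],"yaw": 4}])

```text
clock: 5.7
eef_pos: [543.9, 86.7, 129.5]
eef_rot: [-179.0, -0.7, -22.9]
force: [1.5, -1.1, -1.8]
opening: 28.1
```

```bash
python3 s.py
```

```text
{'clock': 5.7, 'eef_pos': [543.861, 86.707, 129.531], 'eef_rot': [-178.991, -0.657, -22.928], 'force': [1.487, -1.125, -1.846], 'moment': [-0.781, -0.247, 0.039], 'opening': 28.056}
```

Call:
servo_tool(motion=[{"jaw": 20,"dp": [0,0,0],"yaw": 4}])

```text
clock: 5.8
eef_pos: [543.9, 86.7, 129.5]
eef_rot: [-179.0, -0.6, -27.1]
force: [1.0, -1.8, -1.7]
opening: 27.8
```

```bash
python3 s.py
```

```text
{'clock': 5.8, 'eef_pos': [543.874, 86.711, 129.539], 'eef_rot': [-178.962, -0.584, -27.076], 'force': [0.973, -1.759, -1.702], 'moment': [-0.745, -0.189, 0.111], 'opening': 27.804}
```

Call:
servo_tool(motion=[{"jaw": 20,"dp": [0,0,0],"yaw": 3}])

```text
clock: 5.9
eef_pos: [543.9, 86.7, 129.5]
eef_rot: [-179.0, -0.5, -30.2]
force: [1.3, -1.4, -1.4]
opening: 27.7
```

```bash
python3 s.py
```

```text
{'clock': 5.9, 'eef_pos': [543.858, 86.677, 129.521], 'eef_rot': [-178.952, -0.526, -30.22], 'force': [1.307, -1.384, -1.444], 'moment': [-0.799, -0.211, 0.079], 'opening': 27.696}
```

Call:
servo_tool(motion=[{"jaw": 20,"dp": [0,0,0],"yaw": 3}])

```text
clock: 6.0
eef_pos: [543.9, 86.7, 129.6]
eef_rot: [-178.9, -0.5, -33.3]
force: [0.6, -1.4, -0.6]
opening: 27.9
```

```bash
python3 s.py
```

```text
{'clock': 6.0, 'eef_pos': [543.866, 86.652, 129.56], 'eef_rot': [-178.94, -0.474, -33.328], 'force': [0.632, -1.383, -0.564], 'moment': [-0.728, -0.218, 0.095], 'opening': 27.932}
```

Call:
servo_tool(motion=[{"jaw": 20,"dp": [0,0,0],"yaw": 3}])

```text
clock: 6.1
eef_pos: [543.8, 86.6, 129.5]
eef_rot: [-178.9, -0.4, -36.4]
force: [0.9, -1.0, -2.0]
opening: 28.1
```

```bash
python3 s.py
```

```text
{'clock': 6.1, 'eef_pos': [543.801, 86.59, 129.519], 'eef_rot': [-178.943, -0.416, -36.433], 'force': [0.935, -0.959, -2.005], 'moment': [-0.719, -0.247, 0.11], 'opening': 28.097}
```

Call:
servo_tool(motion=[{"jaw": 20,"dp": [0,0,0],"yaw": 3}])

```text
clock: 6.2
eef_pos: [543.8, 86.6, 129.5]
eef_rot: [-178.9, -0.4, -39.5]
force: [0.4, -0.7, -1.3]
opening: 28.3
```

```bash
python3 s.py
```

```text
{'clock': 6.2, 'eef_pos': [543.816, 86.594, 129.545], 'eef_rot': [-178.937, -0.364, -39.538], 'force': [0.41, -0.726, -1.256], 'moment': [-0.746, -0.179, 0.085], 'opening': 28.276}
```

Mz rose from about 0.01 to a steady 0.1 N·m at roughly 45° of turn, which agrees with the picture estimate of 47°. About 15° has slipped so far. I'll add 13°, aiming for about 28°, midway between one and three clicks.

Call:
servo_tool(motion=[{"jaw": 20,"dp": [0,0,0],"yaw": 4},{"jaw": 20,"dp": [0,0,0],"yaw": 4},{"jaw": 20,"dp": [0,0,0],"yaw": 4},{"jaw": 20,"dp": [0,0,0],"yaw": 0}])

```text
clock: 6.6
eef_pos: [543.7, 86.5, 129.5]
eef_rot: [-179.0, -0.2, -52.0]
force: [1.1, -0.5, -2.1]
opening: 28.2
```

```bash
python3 s.py
```

```text
{'clock': 6.6, 'eef_pos': [543.746, 86.515, 129.519], 'eef_rot': [-178.961, -0.159, -51.983], 'force': [1.129, -0.548, -2.069], 'moment': [-0.667, -0.282, -0.017], 'opening': 28.232}
```

Call:
servo_tool(motion=[{"jaw": 40,"dp": [0,0,0],"yaw": 0},{"jaw": 85,"dp": [0,0,0],"yaw": 0},{"jaw": 85,"dp": [0,0,0],"yaw": 0},{"jaw": 85,"dp": [0,0,0],"yaw": 0},{"jaw": 85,"dp": [0,0,0],"yaw": 0},{"jaw": 85,"dp": [0,0,0],"yaw": 0}])

```text
clock: 7.2
eef_pos: [544.1, 87.4, 130.1]
eef_rot: [-178.9, -0.1, -51.6]
force: [0.2, -1.0, -1.5]
opening: 85.1
```

Call:
servo_tool(motion=[{"jaw": 85,"dp": [0,0,-12],"yaw": 0},{"jaw": 85,"dp": [0,0,-25],"yaw": 0},{"jaw": 85,"dp": [0,0,-30],"yaw": 0},{"jaw": 85,"dp": [-12,0,-13],"yaw": 0},{"jaw": 85,"dp": [-12,0,0],"yaw": 0},{"jaw": 85,"dp": [0,0,0],"yaw": 0}])

```text
clock: 7.8
eef_pos: [527.2, 105.6, 216.1]
eef_rot: [-178.8, -0.2, -51.7]
force: [-0.1, -0.3, 0.1]
opening: 84.7
```

```bash
python3 s.py; python3 - <<'E'
from h import *
c=cam("wrist"); im=eyes.capture("wrist"); np.save("w3.npy",im)
u=proj(c,[[542.4,88.4,z] for z in(165,118)]); print(u)
x,y=(u[0]-[64,48]).astype(int); x=max(x,0);y=max(y,0); print("crop origin",x,y,"scale 6")
save("w3",cv2.resize(im[y:y+96,x:x+128],(768,576),interpolation=cv2.INTER_CUBIC))
E
```

```text
{'clock': 7.8, 'eef_pos': [527.201, 105.594, 216.12], 'eef_rot': [-178.829, -0.159, -51.658], 'force': [-0.123, -0.267, 0.071], 'moment': [0.009, 0.061, 0.022], 'opening': 84.732}
[[257.39193631 175.41531579]
 [258.48467183 161.58687654]]
crop origin 193 127 scale 6
```

View pics/w3.png

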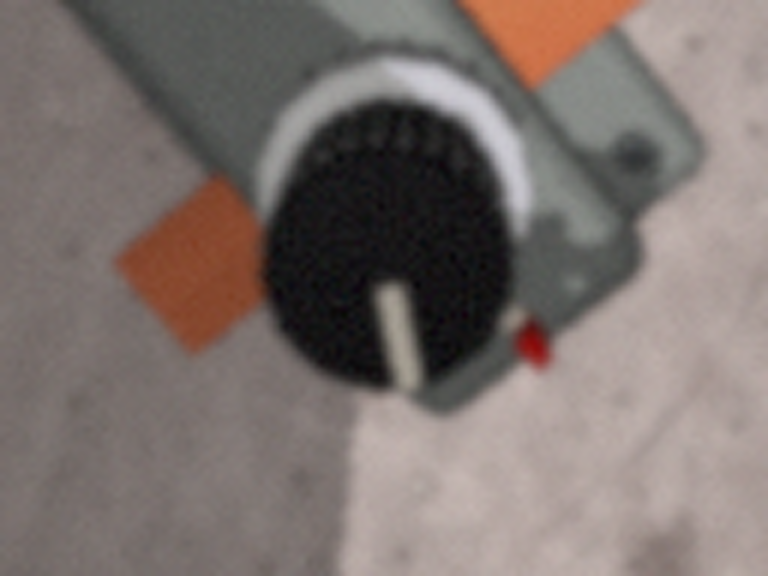

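The thimble's white pointer, at (515,318), touches the red post at (533,345), so the spindle is on the strip. The knob's line, from (390,290) to (408,385), is past it clockwise. Next I'll measure the slip.

```bash
python3 - <<'E'
from h import *
c=cam("wrist"); a=lambda v:np.degrees(np.arctan2(v[1],v[0]))%360
g=lambda u,z:onz(c,np.array([193,127])+np.array(u)/6-0.4,z)[:2]
im=np.load("w3.npy").astype(int)
ys,xs=np.mgrid[170:193,250:268]; m=(im[170:193,250:268].min(2)>110)&(xs<263)
p=np.c_[xs[m],ys[m]]; print(len(p),p.min(0),p.max(0))
q0,q1=g((390,287),163),g((408,387),163); print("line",q0,q1,a(q1-q0),"len",np.hypot(*(q1-q0)))
for k in(np.array([542.4,88.4]),np.array([543,87.5]),q1-13.5*(q1-q0)/np.hypot(*(q1-q0))):
    print(k, "line",a(q1-k),[(z,a(g((515,318),z)-k).round(1),a(g((533,335),z)-k).round(1)) for z in(100,108,116)])
E
```

```text
66 [252 175] [262 192]
line [542.7878648   87.87694949] [533.96317257  95.72497073] 138.3524986232323 len 11.809599081254257
[542.4  88.4] line 139.03503099366972 [(100, np.float64(170.5), np.float64(171.0)), (108, np.float64(173.0), np.float64(173.2)), (116, np.float64(176.0), np.float64(175.8))]
[543.   87.5] line 137.6927501555066 [(100, np.float64(168.8), np.float64(169.5)), (108, np.float64(171.1), np.float64(171.6)), (116, np.float64(173.9), np.float64(174.0))]
[544.0510125  86.7536004] line 138.35249862323224 [(100, np.float64(167.7), np.float64(168.5)), (108, np.float64(169.9), np.float64(170.5)), (116, np.float64(172.4), np.float64(172.7))]
```

The slip measures about 31° from the image and about 28° from the moment step. Both are between one and three clicks (15° to 45°). The gripper is clear, so I'm handing it in.

```bash
python3 -c "
from cell import robot
print(robot.job_done(), robot.sense()['clock'])"
```

```text
the job is handed in; nothing more can be done
the job is handed in; nothing more can be done
```

The copper gauge is set: I turned its ratchet knob clockwise about 73° in a single grasp, let go and lifted clear. I handed the job in about 8 s into the 48 s limit. I never touched the silver gauge or the blue look-alike.

- **Spindle down:** the z-moment rose from about 0.01 to a steady 0.1 N·m after roughly 45° of turn. In the last picture the thimble's white pointer sits at the red index post.
- **Ratchet slip:** about 31° by the knob's white line against the pointer in that picture (28–37° depending on the assumed axis and heights), and about 28° from the turn after the moment rose. Both are between the first click (15°) and the third (45°). At 28–31° it is right at the second click, so I can't say whether one or two clicks were made.
- **Disagreement:** the moment readings were noisy, by about ±0.05 N·m, and the last one, taken with the arm at rest before letting go, read about zero. No check failed.

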